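# Draw the sagging bolt of the sample pen and hold its gate ajar

## Robot

A 7-joint arm with a two-finger parallel gripper is mounted at the origin on the work surface. World frame = base frame: x ahead of the robot, y to its left, z up, the work surface at z = 0. Lengths are in m, angles in rad, forces in N, time in s.
With the tool pointing down it reaches from about 0.4 to 0.925 m from the base axis. Payload 4.1 kg.
Tool frame: the origin (TCP) lies on the front face of the gripper's body, between the roots of the fingers; the fingertips stand 73 mm ahead of it and the grasp point (between the pads) lies 54 mm ahead of it; y points along the fingers, z is the direction in which the jaws open and shut, and the axes are right-handed (so a half turn about y gives the same grasp; the last joint's range is limited). The gripper opens to 85 mm and grips with 20 to 120 N. Pads are 22 mm wide; open, the fingers measure 114 mm over their backs; the gripper's body (76 mm by 85 mm) begins 54 mm behind the grasp point. The pads swing forward as they close: fully open they stand 13 mm farther back than shut.
Start: joints at [-1.445, 0.398, 0.045, 1.537, -0.019, 1.207, -0.051], TCP at [0.145, 0.634, 0.304] pointing down, gripper open.
Joint ranges: [-2.82, 2.82], [-0.49, 2.23], [-1.37, 1.46], [0, 2.46], [-1.36, 4.5], [0.23, 2], [-2.94, 2.94]. Speed limits (rad/s): [2.57, 2.57, 3.14, 3.14, 3.14, 3.14, 3.14].

## Interface

Orientations are given as a 3x3 rotation matrix whose columns are the frame's x, y, z axes.
In Python, from cell import arm gives the robot as it stands. The module is installed in compiled form; this text tells all that it offers.
- The arm moves only by the shell command python3 -m creep 'ROWS' [FORCE]. ROWS is JSON, a list that holds one entry, the list of rows, each a list of 7 numbers: the turn, a rotation vector about the tool's x, y, z in units of 6 degrees (1.0 is 6 degrees), then the shift along the tool's x, y, z in units of 0.1 m (1.0 is 0.1 m), then the closure, from -1 (fully open) to 1 (shut). A call has 1 to 12 rows; each row shifts and turns the pose as measured when the row begins, along the tool's axes as they then stand; what a row does not reach is not made up. A row lasts 1/12 s, in which the tool goes at most 41.7 mm and 7.16 degrees, less where a joint would pass 70% of its speed; a pose out of reach is approached as far as the arm can. A call with a number of a shift or a turn outside -1 to 1 is refused whole. A call with a gripper value outside its range is refused whole. The fingers move at their own pace and stop on an object; FORCE is the grip in N (left out, the last holds). Time passes only in rows, so rows that do not move let the fingers close. It gives the time, the measured TCP pose, the force and the opening at its end, in the units of the state.
- arm.read_state(): the state, without advancing time (a new reading comes with each control period).
- arm.capture(name): name is "scene" or "side" or "wrist"; returns a dict with "color" (420x560x3 uint8, blue, green, red), "fx", "fy", "cx", "cy" (pixels), "origin" and "attitude" of the camera in the world. Camera axes: x right, y down, z forward; pixel columns grow to the right and rows downward; lengths in m; the calibration is good to about 2 mm. A picture is of the moment at which its call begins. There is no depth.
- arm.hand_in(): hands the job in, once; it reports no verdict.
The state is a dict: "t": time; "joint_positions": joint angles; "dq": joint speeds; "tau": joint torques, N m; "ee_pos": TCP position; "eef_rot": TCP orientation; "contact_force": force on the tool from outside, world axes, zero at the start; "ft_torque": the same for the moment, N m; "gripper_width": finger opening in m.
Only numpy, scipy, OpenCV 4.12 (cv2) and the standard library are available. Lean on these libraries where they do the work, as an engineer would, in place of code of your own. Each camera call takes 0.05 s, during which the arm holds its last target.

## Task

The gate of the sample pen is bolted: its barrel bolt has sagged, so the bolt's down-turned nose hangs behind the bent-up lip of the keeper. Take the bolt by its upright knob, lift it over the lip and draw it right out of the keeper without forcing it against the keeper, then pull the gate towards the robot until its free edge stands about 10 cm open. The gate springs shut, so finish while still holding it ajar there; leave the bottle, the jar and the blue rack where they stand.

Things in the scene. Friction and masses are not known exactly. Their poses are not given: they have to be found in the camera images.
- bay: The sample pen, fixed: a low open-topped pen with grey walls 100 mm high, two white posts 150 mm high and a rack of capped tubes inside (their tops 91 mm high). Origin on the table in the middle of the gate line; x points into the pen (away from the robot side), y along the gate line from the latch post (at y -154 to -198 mm) to the hinge post (from y 152 mm), z up.
- gate: The white barred gate leaf with all it carries (guides and bolt): 300 mm long, 22 mm thick, top at 150 mm above the table. Origin on the hinge line at table height, at (0, 150 mm) in the pen's frame; when shut its axes are those of the pen and the leaf runs along -y; the free edge is at y = -300 mm. It opens towards the robot (to the pen's -x). On its top rail two steel guide staples stand at y -275 and -120 mm, 205 mm above the table, 25 mm wide across the gate.
- gate_swing (a joint): Swing of the gate in rad: 0 shut, growing as the free edge comes towards the robot (turning clockwise seen from above); 0.33 is about 100 mm open at the free edge. A spring pulls it shut at all angles: about 2 N at the knob when shut, 4 to 5 N at 0.35 rad.
- gate_hinge (a point): Point on the vertical hinge line, at the height of the gate's top (150 mm above the table).
- knob (a point): Middle of the grip of the bolt's knob: an upright round dark steel knob, 18 mm in diameter, standing from 5 mm to 55 mm above the axis of the steel rod (10 mm thick); this point is 30 mm above the rod's axis, and with the bolt sagging 202 mm above the table. It lies midway across the gate's thickness and, with the bolt home, 235 mm from the hinge line. It turns with the gate: its axes are the gate's.
- bolt_pull (a joint): How far the bolt is drawn, in m, along the gate towards the hinge (the gate's own +y): 0 home, 0.060 at most. It starts at 0.002 to 0.012. Not lifted, the nose strikes the keeper's lip at 0.018 and stops. The nose has left the keeper and the gate can swing from 0.034 on. It slides with about 1.5 N of friction and stays where it is left.
- bolt_lift (a joint): How far the bolt is lifted in its slack guides, in m: 0 sagging (it drops back when let go; weight about 2.5 N), 0.022 at most. The nose passes over the lip when lifted 0.009 or more; keep it lifted until bolt_pull is past 0.034.
- keeper_lip (a point): Middle of the top edge of the keeper's bent-up lip, on the latch post: the lip is a steel strip 24 mm wide across the gate, 6 mm thick, 165 mm above the table, at the side of the keeper next to the gate. Behind it two upright cheeks (their tops 198 mm above the table, 24 mm apart) keep the bolt, and so the gate, from swinging until the bolt is out.
- bottle: White bottle, 56 mm in diameter, 130 mm high; origin at the centre of its underside. To be left alone.
- jar: Amber jar with a black cap, 64 mm in diameter, 80 mm high; origin at the centre of its underside. To be left alone.
- rack: Empty blue tube rack, 90 x 200 x 55 mm, long along its y; origin at the centre of its underside. To be left alone.
- keeper: The steel keeper screwed on top of the latch post (with its lip and cheeks, see keeper_lip). Fixed to the pen; its origin lies on the gate line midway between the posts, 150 mm above the table.

How it is judged:
On the way, in this order (a step that is already met when the one before it is completed fails the run):
1. the bolt is lifted while its nose is still behind the keeper's lip (value of joint bolt_lift above 0.006 m and value of joint bolt_pull below 0.022 m).
2. the bolt is drawn right out of the keeper (value of joint bolt_pull above 0.036 m), for 0.1 s.
At the end, for the whole second after the job is handed in: The gate stands still between 0.2 and 0.5 rad (its free edge about 60 to 145 mm open), held there by the gripper's fingers, which touch the gate or its bolt with more than 1 N; the bolt is drawn at least 36 mm; no bottle, jar or rack props the gate, and these are within 30 mm of where they started (value of joint gate_swing between 0.2 and 0.5 rad and velocity of joint gate_swing between -0.1 and 0.1 rad/s and value of joint bolt_pull above 0.036 m and contact force between the fingers and gate above 1 N and contact force between each of bottle, jar, rack and gate below 0.3 N and distance of each of bottle, jar, rack from where it was at the start of the episode below 0.03 m); the arm keeps its last pose, push and grip.
It fails at once if the bolt is forced against the keeper (over 40 N) (contact force between gate and keeper above 40 N).
It fails at once if the bottle, the jar or the rack is knocked out of place (distance of any of bottle, jar, rack from where it was at the start of the episode above 0.03 m).
It also fails if it takes over 32 s, if anything falls off the work surface, if the arm or the gripper's body presses on something with over 40 N, if the wrist force passes 120 N, or if a joint passes its speed limit or range.

## Working session

There is one attempt and no reset: what is moved stays moved. The work goes in short steps, Python scripts to look and compute and a shell command to move; the robot and the scene stay as the last step left them, time stands still between calls to the robot, and variables do not carry over. Pictures are saved under pics/ and viewed, and the job is handed in when it is done.

```bash
mkdir -p pics
python3 - <<'E'
from cell import arm
import cv2,numpy as np
np.set_printoptions(precision=4,suppress=True)
for n in("scene","side","wrist"):
    c=arm.capture(n); cv2.imwrite(f"pics/{n}0.png",c["color"])
    print(n,c["fx"],c["fy"],c["cx"],c["cy"],c["origin"]);print(np.array(c["attitude"]))
s=arm.read_state()
for k,v in s.items(): print(k,np.array(v))
E
```

```text
scene 409.7922402044189 409.7922402044189 279.22688490354824 207.35463428261346 [ 1.2182 -0.1674  0.9649]
[[ 0.2413  0.7486 -0.6175]
 [ 0.9704 -0.1827  0.1578]
 [ 0.0053 -0.6374 -0.7705]]
side 383.9237269888863 383.9237269888863 277.16229838232687 207.0001249729173 [0.5096 0.7895 0.762 ]
[[-0.9985 -0.024   0.0489]
 [-0.0532  0.619  -0.7836]
 [-0.0115 -0.785  -0.6194]]
wrist 315.41454149259744 315.41454149259744 282.41948183525426 202.27427649107054 [0.0675 0.6504 0.3738]
[[ 0.2221  0.9281  0.2989]
 [ 0.975  -0.2105 -0.071 ]
 [-0.003   0.3072 -0.9516]]
t 0.15
joint_positions [-1.445   0.399   0.0451  1.5376 -0.0187  1.2069 -0.0507]
dq [ 0.0008 -0.0035 -0.0006 -0.0039  0.0003  0.0006 -0.0011]
tau [  0.0026 -47.5559   1.3671 -25.4514   0.0117   0.0065   0.    ]
ee_pos [0.1448 0.6333 0.3031]
eef_rot [[ 0.9749 -0.0002  0.2228]
 [-0.2228 -0.0015  0.9749]
 [ 0.0001 -1.     -0.0015]]
contact_force [ 0.1642 -0.4121 -0.4898]
ft_torque [ 0.0118 -0.0107 -0.0047]
gripper_width 0.08534311442232764
```

View pics/scene0.png

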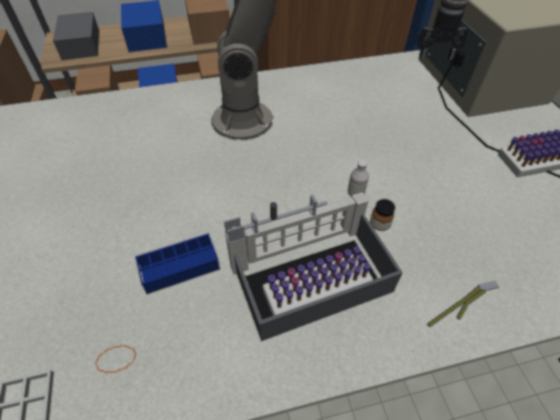

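View pics/side0.png

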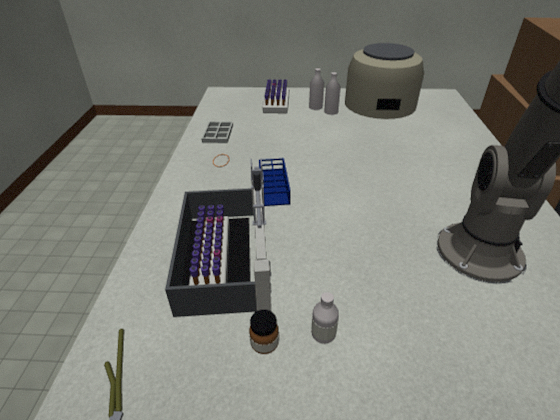

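View pics/wrist0.png

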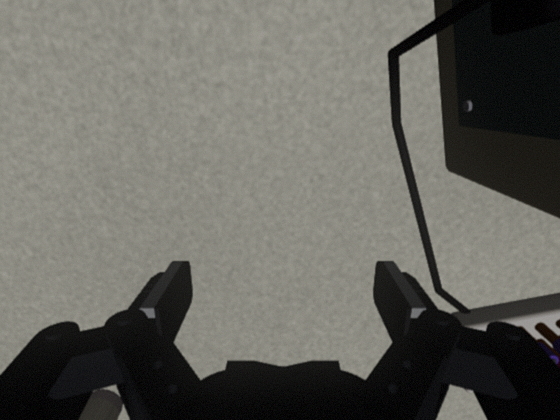

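The scene view shows the latch post at about (236,228), the knob at about (273,211), the hinge post at about (358,203), the bottle at (359,180), the jar at (383,214) and the rack at (178,262). I'll zoom in for exact pixels.

Run:
```python
import cv2
a=cv2.imread("pics/scene0.png")[150:290,210:410]
cv2.imwrite("pics/sc0z.png",cv2.resize(a,None,fx=4,fy=4,interpolation=cv2.INTER_CUBIC))
a=cv2.imread("pics/side0.png")[150:350,165:345]
cv2.imwrite("pics/sd0z.png",cv2.resize(a,None,fx=3,fy=3,interpolation=cv2.INTER_CUBIC))
```

```text
(no output)
```

View pics/sc0z.png

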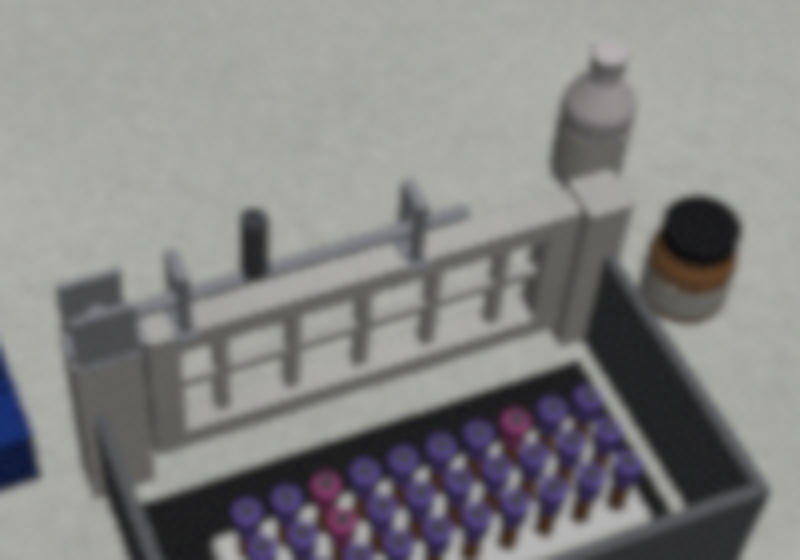

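View pics/sd0z.png

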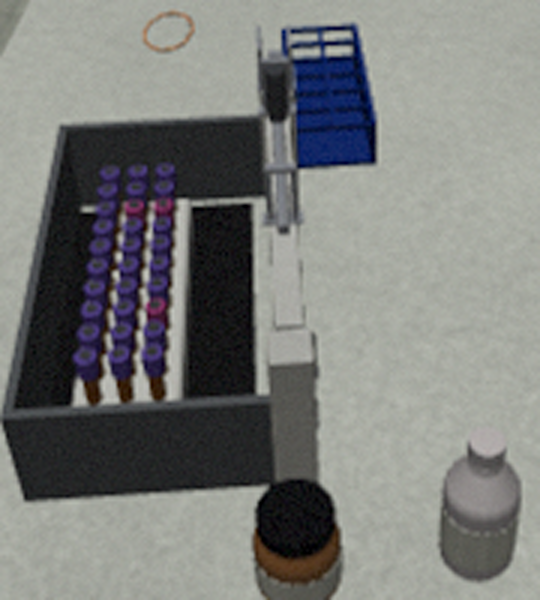

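```bash
cat > h.py <<'E'
from cell import arm
import cv2,numpy as np
np.set_printoptions(precision=4,suppress=True)
def ray(c,u,v):
    d=np.array(c["attitude"])@np.array([(u-c["cx"])/c["fx"],(v-c["cy"])/c["fy"],1.]); return np.array(c["origin"]),d
def onz(c,u,v,z):
    o,d=ray(c,u,v); return o+d*(z-o[2])/d[2]
def proj(c,p):
    q=np.array(c["attitude"]).T@(np.array(p)-np.array(c["origin"])); return np.array([c["cx"]+c["fx"]*q[0]/q[2],c["cy"]+c["fy"]*q[1]/q[2]])
E
python3 - <<'E'
from h import *
S=arm.capture("scene");D=arm.capture("side")
s=lambda x,y,z:onz(S,210+(x+.5)/4-.5,150+(y+.5)/4-.5,z)
d=lambda x,y,z:onz(D,165+(x+.5)/3-.5,150+(y+.5)/3-.5,z)
print("S knob",s(255,214,.227)); print("S stapR",s(414,193,.205)); print("S stapL",s(177,265,.205))
print("S hinge post top corners",s(575,188,.15),s(630,176,.15) if 0 else '',s(585,215,.15),s(632,202,.15))
print("S wall corners",s(765,488,.1))
print("D knob",d(275,60,.227)); print("D stapnear",d(282,169,.205))
print("D hinge post top corners",d(270,362,.15),d(317,360,.15),d(273,330,.15),d(313,330,.15))
print("D wall corners",d(5,412,.1),d(65,125,.1))
print("bottle",s(607,48,.13),d(487,440,.13),"jar",s(703,222,.08),d(296,510,.08))
E
```

```text
S knob [ 0.611  -0.0266  0.227 ]
S stapR [0.5996 0.0763 0.205 ]
S stapL [ 0.6203 -0.0764  0.205 ]
S hinge post top corners [0.5758 0.1986 0.15  ]  [0.5994 0.1967 0.15  ] [0.5962 0.2306 0.15  ]
S wall corners [0.7917 0.2478 0.1   ]
D knob [ 0.6136 -0.0399  0.227 ]
D stapnear [0.5973 0.0827 0.205 ]
D hinge post top corners [0.5942 0.2346 0.15  ] [0.561  0.2313 0.15  ] [0.5951 0.2034 0.15  ] [0.5659 0.2022 0.15  ]
D wall corners [0.7916 0.2467 0.1   ] [ 0.8336 -0.1121  0.1   ]
bottle [0.4379 0.2781 0.13  ] [0.4417 0.281  0.13  ] jar [0.572  0.3065 0.08  ] [0.5721 0.3077 0.08  ]
```

```bash
python3 -m creep '[[[0,0,0,0,-0.35,0,-1],[0,0,0,0.2,-0.2,-0.2,-1],[0,0,0,0.3,0,-0.27,-1],[0,0,0,0.3,0,-0.27,-1],[0,0,0,0.3,0,-0.27,-1],[0,0,0,0.3,0,-0.27,-1],[0,0,0,0.3,0,-0.27,-1],[0,0,0,0.3,0,-0.27,-1],[0,0,0,0.3,0,-0.27,-1],[0,0,0,0.3,0,-0.27,-1],[0,0,0,0.3,0,-0.27,-1],[0,0,0,0.3,0,-0.27,-1]]]' 30; python3 -c "
from h import *
s=arm.read_state();print(s['joint_positions'])"
```

```text
t: 1.25
ee_pos: [0.3933, 0.2769, 0.3577]
eef_rot: [[0.98, -0.004, 0.201], [-0.201, 0.003, 0.98], [-0.005, -1.0, 0.003]]
contact_force: [1.4, 1.1, 0.4]
gripper_width: 0.0855
[-0.999   0.0515  0.3133  1.8554 -0.0224  1.2382  0.6901]
```

```bash
python3 -m creep '[[[0,0,0,0.3,0,-0.27,-1],[0,0,0,0.3,0,-0.27,-1],[0,0,0,0.3,0,-0.27,-1],[0,0,0,0.3,0,-0.27,-1],[0,0,0,0.3,0,-0.27,-1],[0,0,0,0.3,0,-0.27,-1],[0,1,0,0,0,0,-1],[0,1,0,0,0,0,-1],[0,1,0,0,0,0,-1],[0,1,0,0,0,0,-1],[0,1,0,0,0,0,-1],[0,1,0,0,0,0,-1]]]'
python3 -m creep '[[[0,1,0,0,0,0,-1],[0,1,0,0,0,0,-1],[0,1,0,0,0,0,-1],[0,1,0,0,0,0,-1],[0,1,0,0,0,0,-1],[0,1,0,0,0,0,-1],[0,0,0,0,0,0,-1]]]'
python3 - <<'E'
from h import *
s=arm.read_state();print(s['joint_positions'])
for n in("scene","side","wrist"):
    c=arm.capture(n); cv2.imwrite(f"pics/{n}1.png",c["color"])
E
```

```text
t: 2.25
ee_pos: [0.5436, 0.0581, 0.358]
eef_rot: [[0.637, 0.003, 0.771], [-0.771, 0.0, 0.637], [0.001, -1.0, 0.002]]
contact_force: [-0.0, 0.2, -0.3]
gripper_width: 0.0851
t: 2.83
ee_pos: [0.5428, 0.058, 0.3575]
eef_rot: [[0.027, 0.002, 1.0], [-1.0, 0.001, 0.027], [-0.001, -1.0, 0.002]]
contact_force: [0.8, -0.5, -0.7]
gripper_width: 0.0854
[-0.8025  0.2173  0.7326  1.7286 -0.1532  1.2522 -0.0065]
```

View pics/wrist1.png

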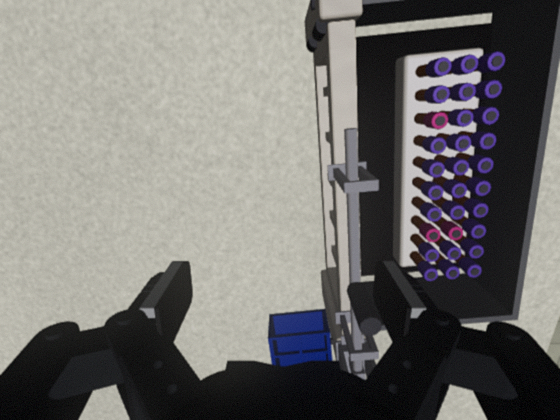

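Run:
```python
from h import *
c=arm.capture("wrist"); print(c["origin"]);print(np.array(c["attitude"]))
print("knobtop",onz(c,366,298,.227),"stap",onz(c,354,178,.205),"rod end",onz(c,351,130,.176))
a=c["color"][100:400,280:420]; cv2.imwrite("pics/w1z.png",cv2.resize(a,None,fx=2,fy=2,interpolation=cv2.INTER_CUBIC)[:, :])
```

```text
[0.5398 0.1361 0.4284]
[[ 0.9995  0.0303  0.0111]
 [ 0.0323 -0.9511 -0.3072]
 [ 0.0013  0.3074 -0.9516]]
knobtop [ 0.6067 -0.0018  0.227 ] stap [0.5937 0.0841 0.205 ] rod end [0.5945 0.1157 0.176 ]
```

View pics/w1z.png

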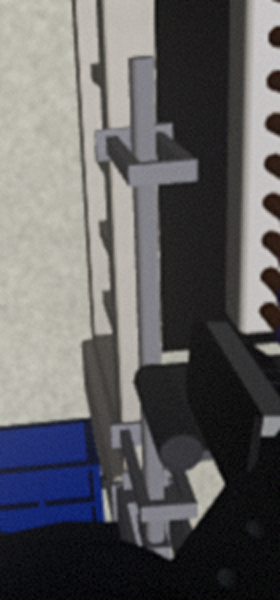

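Run:
```python
from h import *
c=arm.capture("wrist")
print("knobtop",onz(c,371.5,326,.227),"stapR",onz(c,362,184,.205),"stapL",onz(c,362,354,.205),"rod end",onz(c,351,130,.172), "far rod",onz(c,362.5,370,.172))
S=arm.capture("scene");D=arm.capture("side")
k=np.array([.6115,-.030,.227])
for C in (c,S,D): print(proj(C,k))
```

```text
knobtop [ 0.6138 -0.0268  0.227 ] stapR [0.6001 0.0797 0.205 ] stapL [ 0.617  -0.0745  0.205 ] rod end [0.5954 0.1154 0.172 ] far rod [ 0.6312 -0.126   0.172 ]
[368.0567 329.3706]
[272.027  203.5563]
[256.7695 171.7884]
```

View pics/scene1.png

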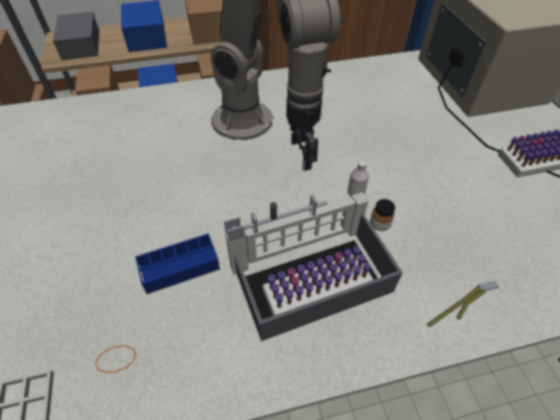

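```bash
python3 -m creep '[[[0,0,0,0.3,0,0.23,-1],[0,0,0,0.3,0,0.23,-1],[0,0,0,0.28,0,0.22,-1],[0,-0.9,0,0,0,0,-1],[0,0,0,0,0,0,-1]]]'
python3 - <<'E'
from h import *
for n in("scene","side","wrist"):
    c=arm.capture(n); cv2.imwrite(f"pics/{n}2.png",c["color"])
s=arm.read_state();R=np.array(s['eef_rot']);print(s['ee_pos'],R, R.T@(np.array([.6125,-.028,.256])-s['ee_pos']))
E
```

```text
t: 3.6
ee_pos: [0.6166, -0.0267, 0.3559]
eef_rot: [[0.141, -0.0, 0.99], [-0.99, 0.004, 0.141], [-0.004, -1.0, 0.0]]
contact_force: [-0.4, 0.3, -0.4]
gripper_width: 0.0853
[ 0.6156 -0.0253  0.3562] [[ 0.1391 -0.0002  0.9903]
 [-0.9903  0.0048  0.1391]
 [-0.0048 -1.      0.0005]] [ 0.0028  0.1001 -0.0035]
```

View pics/wrist2.png

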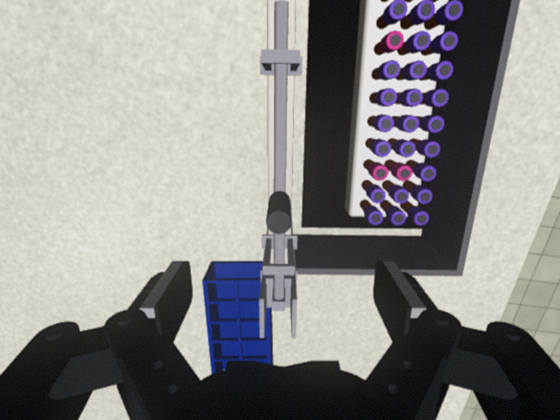

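View pics/side2.png

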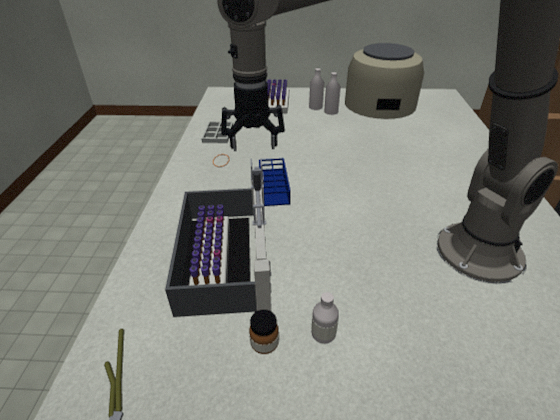

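Run:
```python
from h import *
c=arm.capture("wrist")
k=onz(c,279,219,.227);print(k,onz(c,281,62,.205),onz(c,280,272,.205))
s=arm.read_state();R=np.array(s['eef_rot']); k[2]=.256;print(R.T@(k-s['ee_pos']))
```

```text
[ 0.6125 -0.0235  0.227 ] [0.5998 0.076  0.205 ] [ 0.6203 -0.0763  0.205 ]
[-0.001   0.1003 -0.003 ]
```

```bash
python3 -m creep '[[[0,0,0,0,0.2,-0.03,-1],[0,0,0,0,0.3,0,-1],[0,0,0,0,0.25,0,-1],[0,0,0,0,0.2,0,-1],[0,0,0,0,0,0,-1]]]'
python3 - <<'E'
from h import *
for n in("scene","side","wrist"):
    c=arm.capture(n); cv2.imwrite(f"pics/{n}3.png",c["color"])
s=arm.read_state();R=np.array(s['eef_rot']);print(s['ee_pos'], R.T@(np.array([.6125,-.0255,.260])-s['ee_pos']))
E
```

```text
t: 4.22
ee_pos: [0.6124, -0.0172, 0.2617]
eef_rot: [[0.146, 0.007, 0.989], [-0.989, 0.012, 0.146], [-0.011, -1.0, 0.009]]
contact_force: [-1.4, -0.2, -0.1]
gripper_width: 0.0852
[ 0.6154 -0.0185  0.2667] [ 0.0065  0.0066 -0.004 ]
```

View pics/wrist3.png

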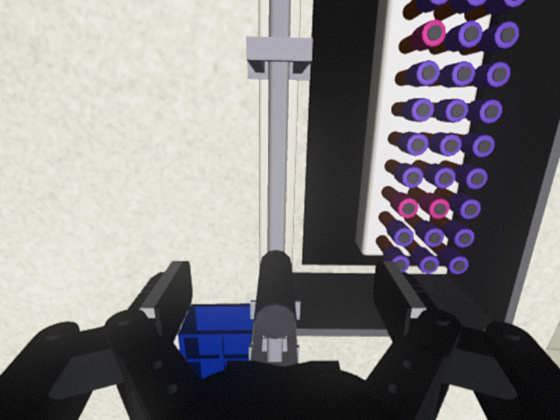

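View pics/side3.png

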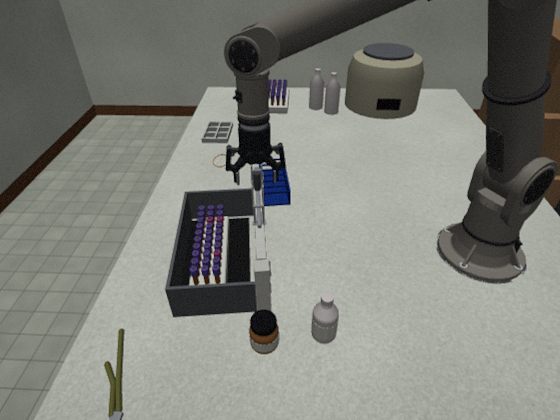

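Run:
```python
from h import *
c=arm.capture("wrist")
k=onz(c,276,321,.227);print(k)
s=arm.read_state();R=np.array(s['eef_rot']); k[2]=.260;print(s['ee_pos'],R.T@(k-s['ee_pos']))
```

```text
[ 0.6142 -0.0282  0.227 ]
[ 0.6158 -0.019   0.2673] [ 0.009   0.0072 -0.003 ]
```

```bash
python3 -m creep '[[[0,0,0,0.08,0.06,-0.03,-1],[0,0,0,0,0,0,-1],[0,0,0,0,0,0,-1]]]'
python3 - <<'E'
from h import *
c=arm.capture("wrist"); cv2.imwrite("pics/wrist4.png",c["color"])
s=arm.read_state();print(s['ee_pos'],s['contact_force'])
E
```

```text
t: 4.67
ee_pos: [0.6159, -0.0283, 0.2651]
eef_rot: [[0.145, 0.025, 0.989], [-0.989, 0.012, 0.145], [-0.008, -1.0, 0.026]]
contact_force: [0.5, 0.4, 0.2]
gripper_width: 0.0854
[ 0.6157 -0.0289  0.2651] [ 0.3561 -0.1478 -0.3163]
```

View pics/wrist4.png

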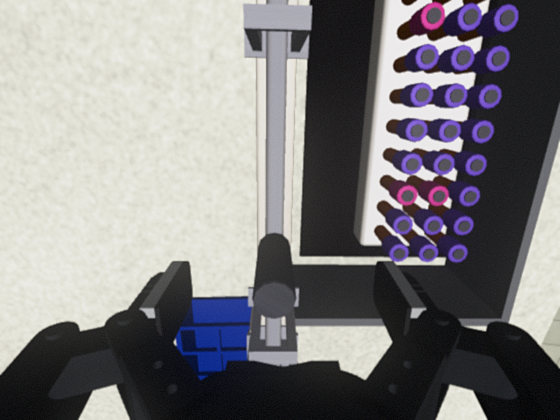

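```bash
python3 -m creep '[[[-0.25,0,0,0,0.07,-0.04,-1],[0,0,0,0,0,0,-1],[0,0,0,0,0,0,0],[0,0,0,0,0,0,0]]]'
python3 - <<'E'
from h import *
c=arm.capture("wrist"); cv2.imwrite("pics/wrist5.png",c["color"])
s=arm.read_state();print(s['ee_pos'],s['contact_force'],s['gripper_width'])
E
```

```text
t: 5.05
ee_pos: [0.6118, -0.0299, 0.258]
eef_rot: [[0.144, -0.003, 0.99], [-0.99, 0.007, 0.144], [-0.007, -1.0, -0.002]]
contact_force: [-0.6, -0.2, -0.0]
gripper_width: 0.0638
[ 0.6119 -0.0299  0.2581] [-0.2497  0.0791 -0.0914] 0.0564435652568697
```

View pics/wrist5.png

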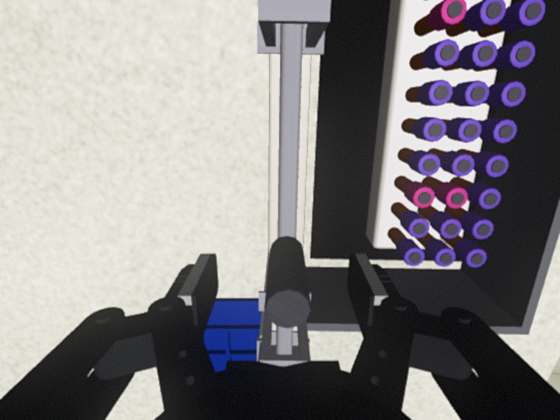

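```bash
python3 -m creep '[[[0,0,0,0,0,0.01,0.3],[0,0,0,0,0,0,1],[0,0,0,0,0,0,1],[0,0,0,0,0,0,1],[0,0,0,0,0,0,1],[0,0,0,0,0,0,1]]]' 45
python3 - <<'E'
from h import *
c=arm.capture("wrist"); cv2.imwrite("pics/wrist6.png",c["color"])
s=arm.read_state();print(s['ee_pos'],s['contact_force'],s['gripper_width'])
E
```

```text
t: 5.6
ee_pos: [0.6136, -0.0294, 0.2583]
eef_rot: [[0.145, -0.001, 0.989], [-0.989, 0.007, 0.145], [-0.007, -1.0, -0.0]]
contact_force: [-0.1, -0.3, -0.3]
gripper_width: 0.0164
[ 0.6136 -0.0294  0.2582] [0.5231 0.8412 0.2459] 0.016839419946438595
```

View pics/wrist6.png

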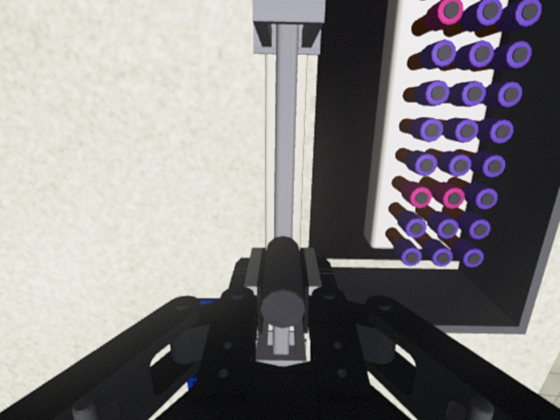

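Knob gripped squarely (pads on either side at (255,290) and (312,290)). Lifting now.

```bash
python3 -m creep '[[[0,0,0,0,-0.06,0,1],[0,0,0,0,-0.06,0,1],[0,0,0,0,-0.04,0,1],[0,0,0,0,0,0,1]]]'
python3 - <<'E'
from h import *
c=arm.capture("wrist"); cv2.imwrite("pics/wrist7.png",c["color"])
c=arm.capture("scene"); a=c["color"][150:290,210:410]; cv2.imwrite("pics/scene7.png",cv2.resize(a,None,fx=4,fy=4,interpolation=cv2.INTER_CUBIC))
s=arm.read_state();print(s['ee_pos'],s['contact_force'],s['gripper_width'])
E
```

```text
t: 5.98
ee_pos: [0.6136, -0.0293, 0.2747]
eef_rot: [[0.145, -0.001, 0.989], [-0.989, 0.007, 0.145], [-0.007, -1.0, -0.0]]
contact_force: [-0.2, 0.0, -1.5]
gripper_width: 0.0171
[ 0.6135 -0.0293  0.274 ] [ 2.3073  0.561  -2.0597] 0.01719246501876947
```

View pics/wrist7.png

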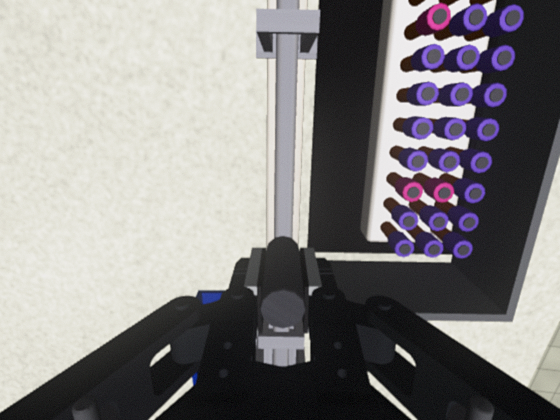

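View pics/scene7.png

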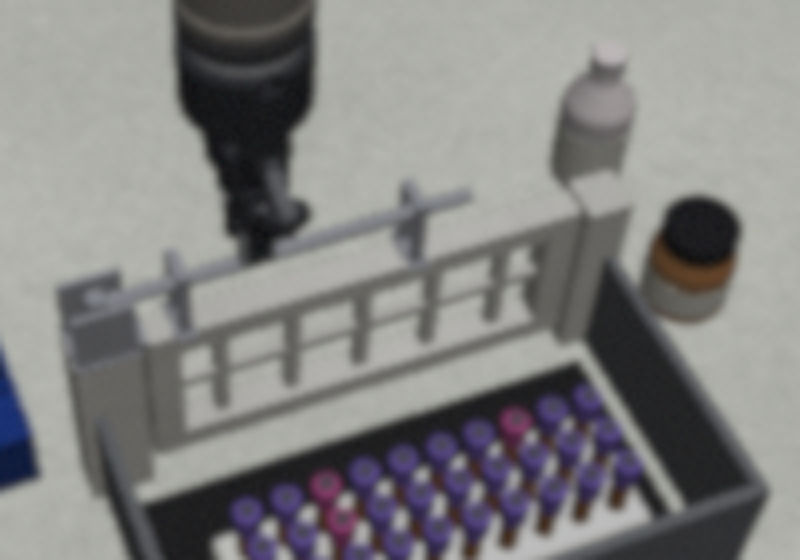

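```bash
python3 -m creep '[[[0,0,0,-0.08,0,0,1],[0,0,0,-0.12,0,0,1],[0,0,0,0,0,0,1]]]'
```

```text
t: 6.33
ee_pos: [0.6106, -0.0093, 0.274]
eef_rot: [[0.142, -0.001, 0.99], [-0.99, 0.005, 0.142], [-0.005, -1.0, 0.0]]
contact_force: [0.8, 2.2, -2.7]
gripper_width: 0.0169
```

```bash
python3 -m creep '[[[0,0,0,-0.12,0,0,1],[0,0,0,-0.13,0,0,1],[0,0,0,0,0,0,1],[0,0,0,0,0,0,1]]]'
python3 - <<'E'
from h import *
c=arm.capture("wrist"); cv2.imwrite("pics/wrist8.png",c["color"])
c=arm.capture("scene"); a=c["color"][150:290,210:410]; cv2.imwrite("pics/scene8.png",cv2.resize(a,None,fx=4,fy=4,interpolation=cv2.INTER_CUBIC))
s=arm.read_state();print(s['ee_pos'],s['contact_force'],s['gripper_width'])
E
```

```text
t: 6.67
ee_pos: [0.6069, 0.0194, 0.274]
eef_rot: [[0.145, 0.0, 0.99], [-0.989, 0.004, 0.145], [-0.004, -1.0, 0.001]]
contact_force: [2.0, -1.5, -2.1]
gripper_width: 0.0166
[0.607  0.0197 0.274 ] [ 2.6299  1.9015 -2.7781] 0.01733344080990758
```

View pics/wrist8.png

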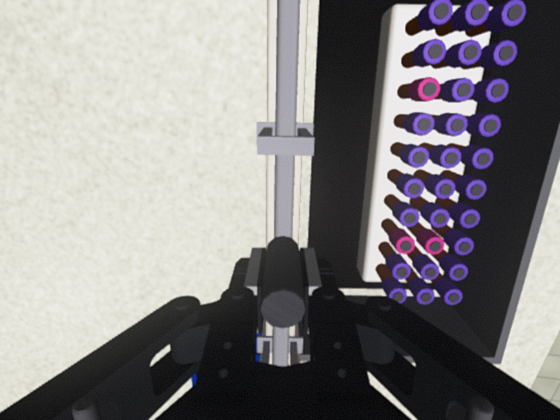

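View pics/scene8.png

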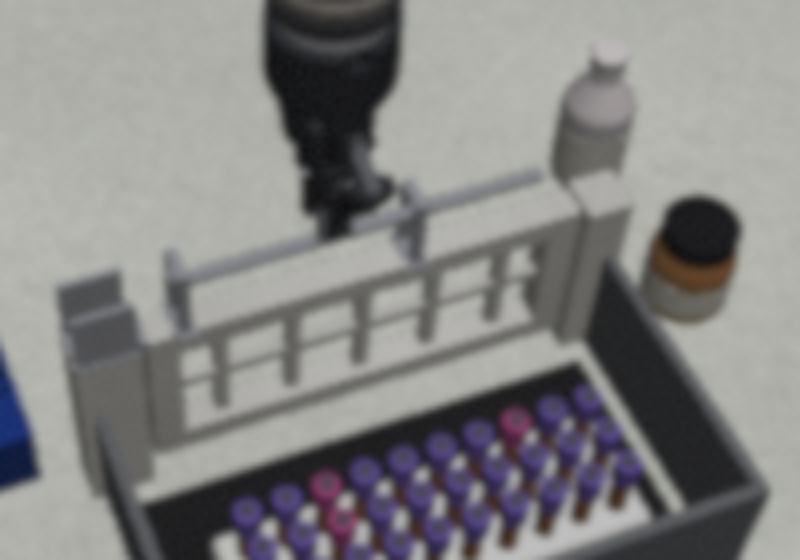

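Bolt is clear of the keeper (left rod end now at the guide staple, ~(170,275) in the zoom; drawn about 50 mm). Swinging the gate along its arc.

```bash
python3 -m creep '[[[0,0.2,0,0,0,-0.05,1],[0,0.5,0,0,0,-0.1,1],[0,0.5,0,0,0,-0.1,1],[0,0,0,0,0,0,1]]]'
python3 - <<'E'
from h import *
c=arm.capture("scene"); cv2.imwrite("pics/scene9.png",c["color"])
s=arm.read_state();print(s['ee_pos'],s['contact_force'],s['gripper_width'])
E
```

```text
t: 7.1
ee_pos: [0.5819, 0.0174, 0.274]
eef_rot: [[0.01, 0.002, 1.0], [-1.0, 0.008, 0.01], [-0.008, -1.0, 0.002]]
contact_force: [2.9, -0.1, -3.4]
gripper_width: 0.017
[0.583  0.0175 0.2742] [ 2.6472  1.722  -2.7118] 0.016854757124497625
```

View pics/scene9.png

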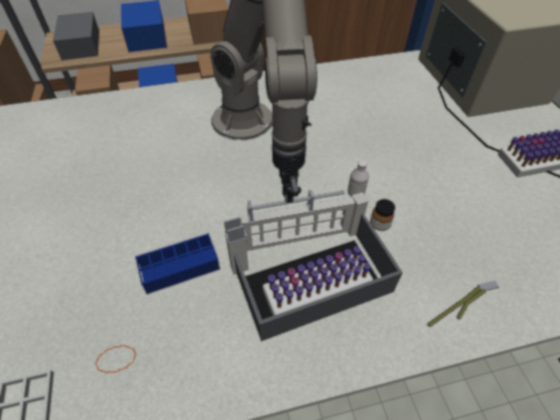

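Gate swings freely (latch-side edge has left the keeper, around (250,205)). Continuing.

```bash
python3 -m creep '[[[0,0.5,0,0,0,-0.1,1],[0,0.5,0,0,0,-0.1,1],[0,0.5,0,0,0,-0.1,1],[0,0.5,0,0,0,-0.09,1],[0,0,0,0,0,0,1],[0,0,0,0,0,0,1],[0,0,0,0,0,0,1]]]'
python3 - <<'E'
from h import *
for n in("scene","wrist"):
    c=arm.capture(n); cv2.imwrite(f"pics/{n}10.png",c["color"])
s=arm.read_state();print(s['ee_pos'],s['contact_force'],s['gripper_width'])
h=np.array([.5833,.1985]);v=np.array(s['ee_pos'][:2])-h;print("r",np.hypot(*v),"swing",np.arctan2(.0243,.179)-np.arctan2(v[0],-v[1]))
E
```

```text
t: 7.73
ee_pos: [0.5471, 0.0198, 0.2754]
eef_rot: [[-0.194, 0.011, 0.981], [-0.981, 0.006, -0.194], [-0.008, -1.0, 0.01]]
contact_force: [3.1, 1.5, -2.6]
gripper_width: 0.017
[0.5473 0.0197 0.2755] [ 2.8641  0.1808 -2.2285] 0.016874622951981333
r 0.18234899111565364 swing 0.3338654726003013
```

View pics/scene10.png

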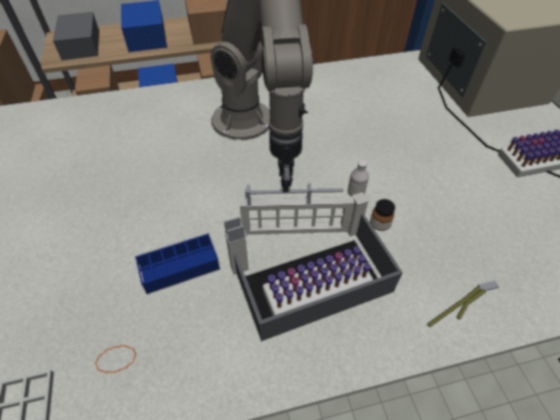

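View pics/wrist10.png

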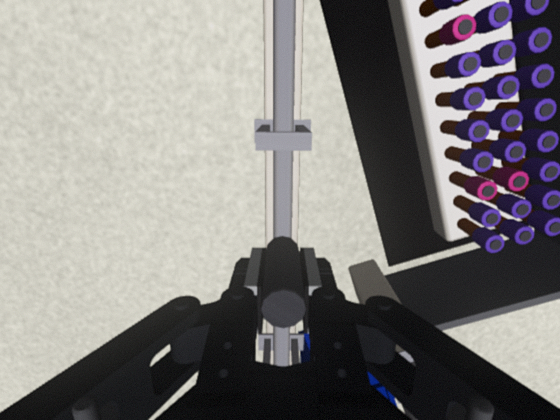

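Run:
```python
from h import *
s=arm.read_state();print(np.abs(s['dq']).max(),s['ee_pos'],s['contact_force'],s['gripper_width'])
print(arm.hand_in())
```

```text
0.008678205718222148 [0.5473 0.0197 0.2755] [ 2.8641  0.1808 -2.2285] 0.016874622951981333
the job is handed in; nothing more can be done
None
```

I gripped the knob, lifted the bolt about 16 mm while it was still home, and drew it about 49 mm, clear of the keeper. I then pulled the gate along its arc and handed in at about 7.7 s, still holding it open.

My last checks before handing in:
- **Gate swing:** about 0.33 rad, worked out from the tool position and my estimate of the hinge line. It fits the last scene picture.
- **Bolt:** drawn about 50 mm, judged from how far the tool moved and from the pictures.
- **Stillness and hold:** joint speeds were below 0.01 rad/s. The knob was firmly in the pads (16.9 mm opening), and the wrist read about 3 N along the gate's pull, in line with the spring.
- **Forces:** every reading I took during lift, draw and swing stayed under about 5 N. I saw no sign of the bolt catching on the keeper.
- **Bottle, jar and rack:** they looked unmoved in the final scene picture; I did not measure them again.

The measured grip opening is 1 mm less than the knob's stated 18 mm. No other check failed or disagreed.

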